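# Bring a spread circlip to the groove of a roller axle

### The job

The circlip still has to go on the roller axle whose groove is empty. Lift the circlip pliers off their rest by the handles, squeezing them fully so that the clip on their tips is spread, and slide the spread clip, level and without forcing it, over the end of that axle stub down to its groove. Finish holding it there: clip around the groove and at its height, still fully spread, hanging in the pliers without leaning on the axle or roller, the pliers still in the gripper; leave the things standing about where they are.

Things in the scene. Friction and masses are not known exactly. Their poses are not given: they have to be found in the camera images.
- pliers: Circlip pliers (0.2 to 0.35 kg), lying level on the rest's two crossbars, the clip on their bent-down tips. Origin: midway between the black handles at the grip place, at the handles' underside, 45 mm above the bench at the start; x to the clip, y to the left handle, z up. Handles: x -70 to +30 mm, z 0 to 13 mm; outer faces at the origin 55 mm apart relaxed, 36 mm squeezed
- handle_left (a joint): Squeeze of the left handle (the right mirrors it), rad: 0 relaxed (handle splayed 0.24 rad), 0.24 at its stop (handles parallel), clip fully spread. It turns on a vertical pin 40 mm ahead and 20 mm left of the pliers' origin; spring: about 4 N a handle at first touch, 12 N at the stop. The clip stays on the tips and opens as the handles are squeezed
- clip_center (a point): Centre of the steel circlip in its spread state: 105 mm ahead of the pliers' origin along x, 10.5 mm below it, at mid thickness. Clip 3 mm thick, 4.5 mm wide; inner diameter 33 mm relaxed (too small for the axle), about 42 mm fully spread; its gap and lugs are at the pliers' side. The jaws' underside is 12 mm above this point
- rest: Fixed rest of the pliers: steel base plate 130 x 60 x 6 mm with two wooden crossbars, tops 45 mm above the bench, 10 mm wide at x = -48 mm and 22 mm (26 mm long) at x = +40 mm, where a pin (8 mm thick, 8 mm below the pliers) sits in a 9 mm slot along y, so lift straight up; origin on the bench under the pliers' origin, same axes as the pliers at the start; between the bars the handles are free down to the plate
- axle_unit: Fixed roller unit that needs the clip: square steel base 100 x 100 x 12 mm, black roller of diameter 64 mm, its top 74 mm above the bench, and an upright steel axle stub of diameter 35 mm ending 93 mm above the bench; its groove is empty. Origin: on the bench under the stub's axis, z up
- groove (a point): Middle of the empty groove, on the stub's axis, 83 mm above the bench. The groove is 9 mm tall (78.5 to 87.5 mm above the bench), diameter 32 mm
- stub_end (a point): Centre of the axle stub's top end, 93 mm above the bench, 10 mm above the groove's middle, rim chamfered 2 mm
- done_unit: A like fixed roller unit whose groove already has a clip in it (outer diameter 47 mm); not to be worked on. Origin: on the bench under its axis
- jar_a: Loose open glass jar, 78 mm wide, 100 mm tall, origin under its centre
- jar_b: Loose open glass jar like the other
- spare_bush: Loose brass bush, diameter 28, height 24 mm, standing near the axle unit
- spare_ring: Loose steel ring, outer diameter 44, height 12 mm
- spare_nut: Loose steel nut, diameter 28, height 12 mm, near the pliers' rest
- screwdriver: Loose screwdriver lying on the bench
- brush: Loose brush lying on the bench
Mind the look-alikes: they are no part of the job. Leave any blue look-alike of the rest alone. What is shaped like the pliers but orange is not meant.

How it is judged:
By the outcome, as a careful person would: the job done as asked, in the order asked, and still so for the second after the job is handed in, while the arm keeps its last pose, push and grip.
It also fails if it takes over 38 s, if anything falls off the work surface, if the arm or the gripper's body presses on something with over 40 N, if the wrist force passes 120 N, or if a joint passes its speed limit or range.

### The arm

A 7-joint arm with a two-finger parallel gripper is mounted at the origin on the work surface. World frame = base frame: x ahead of the robot, y to its left, z up, the work surface at z = 0. Lengths are in m, angles in rad, forces in N, time in s.
With the tool pointing down it reaches from about 0.4 to 0.85 m from the base axis. Payload 10.4 kg.
Tool frame: the origin (TCP) lies on the front face of the gripper's body, between the roots of the fingers; the fingertips stand arm.tip_extent ahead of it and the grasp point (between the pads) lies 51 mm ahead of it (arm.tip_extent is the distance from the TCP to the fingertips, in m); z points along the fingers, x is the direction in which the jaws open and shut, and the axes are right-handed (so a half turn about z gives the same grasp; the last joint's range is limited). The gripper opens to 87 mm and grips with 3 to 60 N. Pads are 19 mm wide; open, the fingers measure 117 mm over their backs; the gripper's body (75 mm by 190 mm) begins 51 mm behind the grasp point.
Start: joints at [-1.176, 0.332, -0.065, 1.46, 0.022, 1.35, -0.088], TCP at [0.254, 0.571, 0.292] pointing down, gripper open.
Joint ranges: [-2.6, 2.6], [-0.5, 2.12], [-1.47, 1.34], [0.16, 2.42], [-1.27, 4.41], [0.06, 2.06], [-2.6, 2.6]. Speed limits (rad/s): [2.22, 2.22, 2.79, 2.79, 3.14, 3.14, 3.14].

### API

Orientations are given as a rotation vector (axis times angle).
In Python, from bench import state, camera, calibration, workorder, nets, arm gives the robot as it stands.
- The arm moves only by the tool send_rows, never from a script. Its arguments are lists of equal length, an entry for each row: "fingers": the opening, from 0 (shut) to 1 (fully open); "slide": the shift along the world's x, y, z each as a share of 40 mm, from -1 to 1, a list of three; "dr": the turn, a rotation vector about the world's x, y, z each as a share of 0.15 rad, from -1 to 1, a list of three. A call has 1 to 5 rows; each row shifts and turns the pose as measured when the row begins; what a row does not reach is not made up. A row lasts 1/10 s, in which the tool goes at most 50 mm and 8.59 degrees, less where a joint would pass 70% of its speed; a pose out of reach is approached as far as the arm can. A call with a number of a shift or a turn outside -1 to 1 is refused whole. A call with a gripper value outside its range is refused whole. The fingers move at their own pace and stop on an object; "grip_force" is the grip in N (left out, the last holds). Time passes only in rows, so rows that do not move let the fingers close. It gives the time, the measured TCP pose, the force and the opening at its end, in the units of the state.
- state(): the state, without advancing time (a new reading comes with each control period).
- camera(name): name is "scene" or "top" or "wrist"; returns the picture (400x640x3 uint8, red, green, blue); there is no depth.
- calibration(name): a dict with "intrinsics" (3x3 intrinsics, pixels), "xyz" and "attitude" of the camera in the world; the wrist camera has in their place "T_tool_cam" (4x4, takes a point from camera to tool coordinates, whose origin is the TCP and whose axes are the tool frame's). Camera axes: x right, y down, z forward; pixel columns grow to the right and rows downward; lengths in m; the calibration is good to about 2 mm. A picture is of the moment at which its call begins: read the wrist's pose just before it. calibration takes no time and is no camera call.
- workorder.hand_in(): hands the job in, once; it reports no verdict.
Trained networks look in the newest picture that a camera, given by its name, has taken for a name from the list of things; names that differ only in an ending like _2 or _b are one class to them, and where a whole thing is asked for, a point or a joint stands for the part that bears it (a point fixed in the world has none). Each returns a list of dicts, best first, with "conf" (0 to 1); they miss things now and then, are a little off and sometimes report something else, mostly with a low value. They report only what shows in the picture. A call takes as long as a camera call. They do not tell look-alikes from the thing itself.
- nets.find_in(thing, camera): "bbox" ([left, top, right, bottom] in pixels, round what is visible of it).
The state is a dict: "time_s": time; "qpos": joint angles; "qvel": joint speeds; "effort": joint torques, N m; "tcp_pos": TCP position; "ee_rot": TCP orientation; "ft_force": force on the tool from outside, world axes, zero at the start; "ft_torque": the same for the moment, N m; "grip_width": finger opening in m.
Only numpy, scipy, OpenCV 4.12 (cv2) and the standard library are available. Lean on these libraries where they do the work, as an engineer would, in place of code of your own. Each camera call takes 0.05 s, during which the arm holds its last target. There are 200 camera calls.

## Working session

There is one attempt and no reset: what is moved stays moved. The work goes in short steps, Python scripts to look and compute and a tool call to move; the robot and the scene stay as the last step left them, time stands still between calls to the robot, and variables do not carry over. Pictures are saved under pics/ and viewed, about 8 in all and at most 12, crops included, and the job is handed in when it is done.

Besides the shell and the picture viewer there is one more tool, called after "Request:" as name(argument=value, ...) on one line, values as JSON. send_rows: Moves the arm, as the interface text tells. Its arguments: {"type":"object","properties":{"fingers":{"type":"array"},"slide":{"type":"array"},"dr":{"type":"array"},"grip_force":{"type":"number"}},"required":["fingers","slide","dr"]}

```bash
ls; mkdir -p pics; cat > h.py <<'E'
import numpy as np, cv2
from bench import state, camera, calibration, workorder, nets, arm
from scipy.spatial.transform import Rotation as R
def save(img,n): cv2.imwrite('pics/'+n, img[:,:,::-1])
def cam(name,s=None):
    c=calibration(name); K=np.array(c['intrinsics'])
    if name=='wrist':
        T=np.array(c['T_tool_cam']); s=s or state()
        Rt=R.from_rotvec(s['ee_rot']).as_matrix()
        return K,Rt@T[:3,:3],Rt@T[:3,3]+np.array(s['tcp_pos'])
    a=np.array(c['attitude']); 
    M=a if a.shape==(3,3) else (R.from_rotvec(a).as_matrix() if a.size==3 else R.from_quat(a).as_matrix())
    return K,M,np.array(c['xyz'])
def onz(cm,u,v,z):
    K,M,p=cm; d=M@np.linalg.solve(K,[u,v,1.]); return p+d*(z-p[2])/d[2]
def proj(cm,P):
    K,M,p=cm; q=K@(M.T@(np.array(P)-p)); return q[:2]/q[2]
E
python3 - <<'E'
from h import *
s=state(); print(s, arm.tip_extent)
for n in ['scene','top','wrist']:
    save(camera(n),n+'0.png'); print(n,calibration(n))
    for t in ['pliers','rest','axle_unit','done_unit','clip_center','jar_a','stub_end']:
        try: print(t,[(np.round(d['bbox']).astype(int).tolist(),round(d['conf'],2)) for d in nets.find_in(t,n)])
        except Exception as e: print(t,e)
E
```

```text
pics
{'time_s': 0.0, 'qpos': array([-1.17560072,  0.33289509, -0.06468012,  1.46095268,  0.02162481,
        1.34990803, -0.08850106]), 'qvel': array([ 5.80427498e-04, -8.71216835e-04,  1.22328427e-03,  8.21258503e-05,
       -7.98344834e-04, -1.07892623e-03, -4.30754801e-04]), 'effort': array([ 1.11917957e-04, -6.23257184e+01,  2.49044312e-02, -3.89904642e+01,
       -6.12307666e-02,  3.95988591e-02,  1.28397865e-04]), 'tcp_pos': array([0.25349078, 0.57096395, 0.29143391]), 'ee_rot': array([ 2.63308919e+00,  1.71198952e+00, -1.84226839e-03]), 'ft_force': array([0.52877201, 0.43738003, 0.50209597]), 'ft_torque': array([-0.00247638,  0.04037304, -0.01285923]), 'grip_width': 0.08691745938394513} 0.0697
scene {'intrinsics': array([[380.4691094 ,   0.        , 322.37701755],
       [  0.        , 380.4691094 , 196.69515846],
       [  0.        ,   0.        ,   1.        ]]), 'xyz': array([ 1.01531757, -0.58903668,  0.69697233]), 'attitude': array([-2.14659188, -0.74467188,  0.36351098])}
pliers [([174, 247, 258, 315], 0.8), ([272, 319, 354, 400], 0.55)]
rest [([170, 210, 219, 252], 0.9
[... 1060 characters left out ...]
91)]
wrist {'intrinsics': array([[357.87185726,   0.        , 324.20428691],
       [  0.        , 357.87185726, 198.6187941 ],
       [  0.        ,   0.        ,   1.        ]]), 'T_tool_cam': array([[ 9.99999879e-01, -1.87585926e-04,  4.55115658e-04,
         7.30098319e-04],
       [ 6.70669971e-05,  9.67842942e-01,  2.51555233e-01,
        -6.90991097e-02],
       [-4.87668698e-04, -2.51555172e-01,  9.67842837e-01,
        -9.23821811e-02],
       [ 0.00000000e+00,  0.00000000e+00,  0.00000000e+00,
         1.00000000e+00]])}
pliers [([239, 299, 306, 338], 0.47)]
rest []
axle_unit []
done_unit []
clip_center []
jar_a [([240, 299, 307, 337], 0.81)]
stub_end [([241, 300, 305, 337], 0.39)]
```

```bash
python3 - <<'E'
import cv2,numpy as np
t=cv2.imread('pics/top0.png'); s=cv2.imread('pics/scene0.png')
cv2.imwrite('pics/tc.png',cv2.resize(t[100:300,150:490],None,fx=2.35,fy=2.35,interpolation=cv2.INTER_CUBIC))
E
```

```text
(no output)
```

View pics/tc.png

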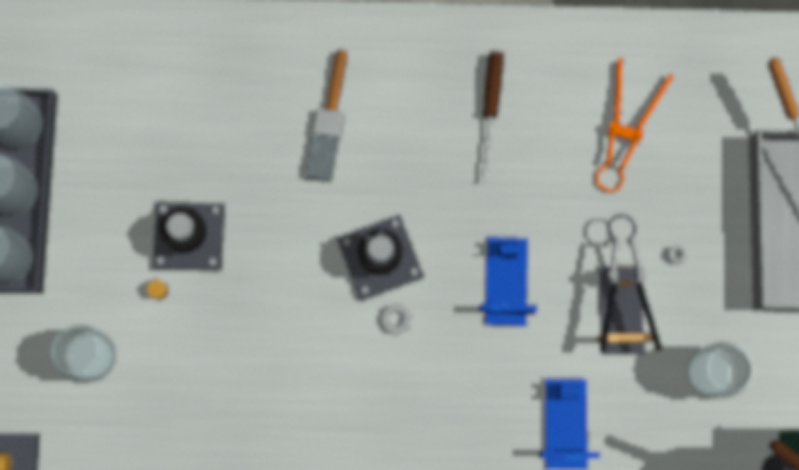

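View pics/scene0.png

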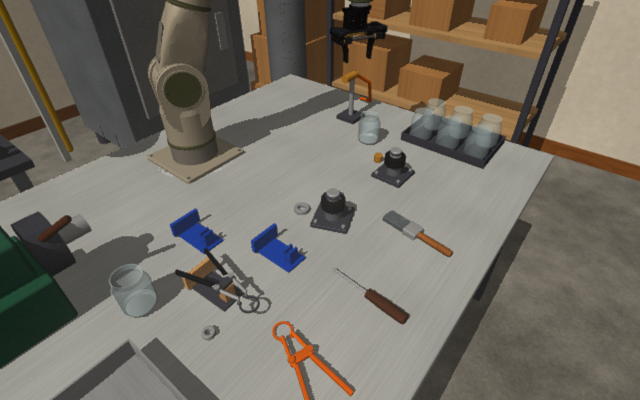

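The top view shows the black pliers at crop (625,300), tips and clip pointing away from the robot (clip at about (622,228)). The roller units are at (181,228) with the brass bush beside it, and at (378,248). The two blue rests and the orange pliers are look-alikes.

```bash
python3 - <<'E'
from h import *
print('time',state()['time_s'])
ct=cam('top'); cs=cam('scene')
f=lambda u,v:(u/2.35+150,v/2.35+100)
for n,(u,v),z in [('stubL',(180,227),.093),('stubR',(379,248),.093),('clip',(622,228),.0345),('barRear',(628,338),.045),('pivot',(627,285),.055),('jarR',(720,368),.1),('jarL',(84,353),.1),('nut',(673,255),.012),('bush',(157,289),.024),('handleL',(604,347),.055),('handleR',(658,347),.055)]:
    P=onz(ct,*f(u,v),z); print(n,P.round(3),'scene px',proj(cs,P).round(0))
print(R.from_rotvec(state()['ee_rot']).as_matrix().round(3))
E
```

```text
time 1.2
stubL [0.575 0.311 0.093] scene px [395. 149.]
stubR [0.552 0.035 0.093] scene px [333. 191.]
clip [ 0.599 -0.313  0.034] scene px [249. 304.]
barRear [ 0.44  -0.318  0.045] scene px [198. 265.]
pivot [ 0.514 -0.316  0.055] scene px [219. 278.]
jarR [ 0.397 -0.432  0.1  ] scene px [132. 271.]
jarL [0.397 0.431 0.1  ] scene px [367. 116.]
nut [ 0.565 -0.391  0.012] scene px [210. 327.]
bush [0.496 0.352 0.024] scene px [377. 155.]
handleL [ 0.426 -0.283  0.055] scene px [205. 250.]
handleR [ 0.427 -0.358  0.055] scene px [178. 270.]
[[ 0.406  0.914  0.   ]
 [ 0.914 -0.406  0.   ]
 [ 0.     0.    -1.   ]]
```

Request:
send_rows(fingers=[1,1,1,1,1], slide=[[0.9,-0.9,0],[0.9,-0.9,0],[0.9,-0.9,0],[0.9,-0.9,0],[0.9,-0.9,0]], dr=[[0,0,0.6],[0,0,0.6],[0,0,0.6],[0,0,0.6],[0,0,0.4]])

```text
time_s: 1.7
tcp_pos: [0.4257, 0.3955, 0.292]
ee_rot: [-2.182, -2.255, 0.002]
ft_force: [-0.5, -0.1, 0.2]
grip_width: 0.0872
```

Request:
send_rows(fingers=[1,1,1,1,1], slide=[[0.6,-0.6,0],[0.6,-0.6,0],[0.4,-0.6,0],[0,0,0],[0,0,0]], dr=[[0,0,0],[0,0,0],[0,0,0],[0,0,0],[0,0,0]])

```text
time_s: 2.2
tcp_pos: [0.498, 0.3122, 0.2927]
ee_rot: [-2.196, -2.246, 0.0]
ft_force: [-0.3, -0.5, -0.1]
grip_width: 0.0869
```

```bash
python3 - <<'E'
from h import *
s=state();print(s['time_s'],s['tcp_pos'],s['ee_rot'],R.from_rotvec(s['ee_rot']).as_matrix().round(3),np.abs(s['qvel']).max())
save(camera('wrist'),'w1.png'); c=cam('wrist',s)
print(proj(c,[.575,.311,.093]),nets.find_in('axle_unit','wrist'),nets.find_in('stub_end','wrist'))
E
```

```text
2.2 [0.49800891 0.31218338 0.2926929 ] [-2.19636661e+00 -2.24568568e+00  1.55003417e-04] [[-0.022  1.    -0.   ]
 [ 1.     0.022  0.   ]
 [ 0.    -0.    -1.   ]] 0.02757854441988118
[319.74471016 274.2929728 ] [{'bbox': [279.5, 199.9, 372.6, 298.8], 'conf': 0.84}] [{'bbox': [280.6, 200.5, 370.2, 298.6], 'conf': 0.71}]
```

View pics/w1.png

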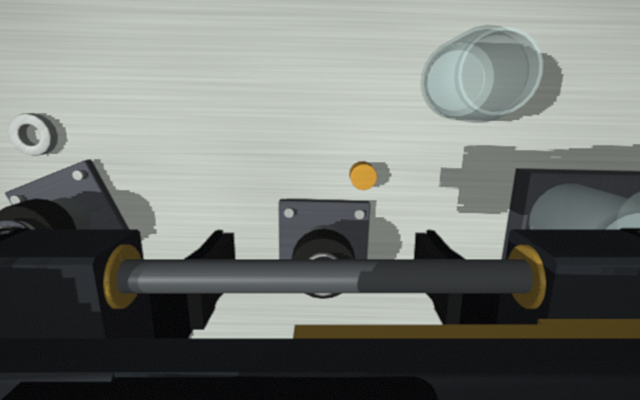

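The empty-unit candidate is partly hidden behind the gripper at (323,270). Image up is toward the robot, so I'll move out and view both units.

Request:
send_rows(fingers=[1,1,1,1,1], slide=[[0.9,-0.9,0],[0.9,-0.9,0],[0.9,-0.9,0],[0.6,-0.4,0],[0,0,0]], dr=[[0,0,-0.15],[0,0,0],[0,0,0],[0,0,0],[0,0,0]])

```text
time_s: 2.85
tcp_pos: [0.6286, 0.1937, 0.2927]
ee_rot: [-2.199, -2.239, -0.002]
ft_force: [-0.1, 0.1, -0.1]
grip_width: 0.087
```

```bash
python3 - <<'E'
from h import *
s=state();print(s['time_s'],s['tcp_pos'],s['ee_rot'],np.abs(s['qvel']).max())
im=camera('wrist');save(im,'w2.png'); c=cam('wrist',s)
pL=proj(c,[.575,.311,.093]);pR=proj(c,[.552,.035,.093]);print(pL,pR)
print(nets.find_in('axle_unit','wrist'),nets.find_in('done_unit','wrist'))
def crop(p):
    u,v=np.clip(np.round(p).astype(int),60,[579,339]); print(u-60,v-60); return cv2.resize(im[v-60:v+60,u-60:u+60],(400,400),interpolation=cv2.INTER_CUBIC)
save(np.hstack([crop(pL),crop(pR)]),'w2c.png')
E
```

```text
2.85 [0.62864845 0.19366818 0.29271521] [-2.19903270e+00 -2.23919856e+00 -1.86093296e-03] 0.027954837084800597
[469.3326062  128.00266348] [120.79502361  91.64626575]
[{'bbox': [389.0, 77.4, 500.6, 176.0], 'conf': 0.95}] [{'bbox': [95.2, 29.3, 233.2, 164.1], 'conf': 0.81}]
409 68
61 32
```

View pics/w2c.png

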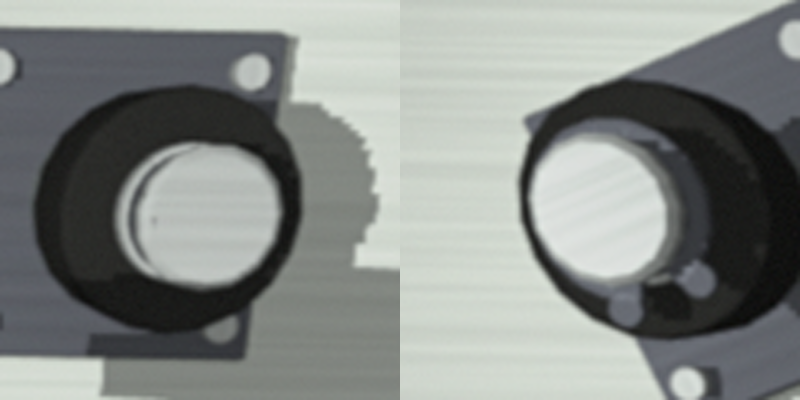

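Left unit: groove empty, stub end at about (471,132) in the full picture. Right unit: a clip with lugs is under its stub, so that is the done one. Now to the pliers.

Request:
send_rows(fingers=[1,1,1,1,1], slide=[[0,-1,0],[0,-1,0],[0,-1,0],[0,-1,0],[0,-1,0]], dr=[[0,0,-0.15],[0,0,0],[0,0,0],[0,0,0],[0,0,0]])

```text
time_s: 3.5
tcp_pos: [0.6198, 0.0125, 0.2933]
ee_rot: [-2.179, -2.245, -0.011]
ft_force: [1.1, -0.3, -0.0]
grip_width: 0.087
```

Request:
send_rows(fingers=[1,1,1,1,1], slide=[[0,-1,0],[0,-1,0],[0,-1,0],[0,-1,0],[0,-1,0]], dr=[[0,0,0],[0,0,0],[0,0,0],[0,0,0],[0,0,0]])

```text
time_s: 4.0
tcp_pos: [0.6184, -0.1817, 0.2952]
ee_rot: [-2.157, -2.263, -0.022]
ft_force: [1.2, 1.0, -1.0]
grip_width: 0.0869
```

Request:
send_rows(fingers=[1,1,1,1,1], slide=[[0,-1,0],[0,-1,0],[0,-0.7,0],[0,0,0],[0,0,0]], dr=[[0,0,0],[0,0,0],[0,0,0],[0,0,0],[0,0,0]])

```text
time_s: 4.5
tcp_pos: [0.6187, -0.2882, 0.296]
ee_rot: [-2.148, -2.27, -0.027]
ft_force: [0.6, 0.2, -0.6]
grip_width: 0.0869
```

```bash
python3 - <<'E'
from h import *
s=state();print(s['time_s'],s['tcp_pos'],s['ee_rot'],R.from_rotvec(s['ee_rot']).as_matrix().round(3).tolist(),np.abs(s['qvel']).max())
im=camera('wrist');save(im,'w3.png')
print(nets.find_in('pliers','wrist'))
save(cv2.resize(im[:260,150:510],(800,578),interpolation=cv2.INTER_CUBIC),'w3c.png')
E
```

```text
4.5 [ 0.61873189 -0.28823803  0.29602154] [-2.14753601 -2.27016768 -0.02697165] [[-0.055, 0.998, -0.0], [0.998, 0.055, 0.024], [0.024, 0.001, -1.0]] 0.005850247276032944
[{'bbox': [225.4, 209.6, 321.6, 336.8], 'conf': 0.96}, {'bbox': [249.6, 0.8, 331.3, 179.2], 'conf': 0.88}]
```

View pics/w3c.png

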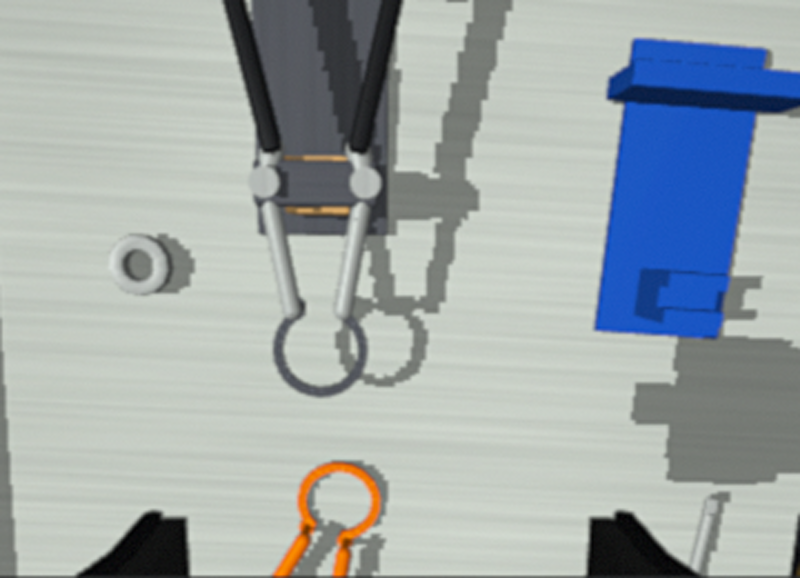

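The pliers are black and point along +x. Crop positions: pivot pins (265,182) and (365,182), relaxed clip (321,349). The orange pair below is a separate thing.

```bash
cat > meas.py <<'E'
E
python3 - <<'E'
from h import *
s=state(); s['tcp_pos'];c=cam('wrist',s)
f=lambda u,v:(u*360/800+150,v*260/578)
for z in (.055,.06,.065):
    a=onz(c,*f(365,182),z); b=onz(c,*f(265,182),z); m=(a+b)/2; d=a-b
    yaw=np.arctan2(-(d[0]),d[1]); print(z,a.round(4),b.round(4),np.linalg.norm(d).round(4),'yaw',yaw.round(3),'origin',(m[:2]-.04*np.array([np.cos(yaw),np.sin(yaw)])).round(4))
k=onz(c,*f(321,349),.0345); print('clip',k, 'dia',np.linalg.norm(onz(c,*f(274,349),.0345)-onz(c,*f(368,349),.0345)))
for z in (.0345,):
  m=onz(c,*f(315,182),.06); d=k-m; print('yaw from clip',np.arctan2(d[1],d[0]),np.linalg.norm(d[:2]))
# rest plate edges corners front
a=onz(c,*f(258,234),.006);b=onz(c,*f(388,234),.006);print('plate front',a,b,np.linalg.norm(a-b))
E
```

```text
0.055 [ 0.5303 -0.295   0.055 ] [ 0.5326 -0.3347  0.055 ] 0.0398 yaw 0.058 origin [ 0.4915 -0.3172]
0.06 [ 0.5306 -0.295   0.06  ] [ 0.5329 -0.3341  0.06  ] 0.0392 yaw 0.058 origin [ 0.4918 -0.3168]
0.065 [ 0.5309 -0.2949  0.065 ] [ 0.5331 -0.3335  0.065 ] 0.0386 yaw 0.058 origin [ 0.4921 -0.3165]
clip [ 0.60099815 -0.31120882  0.0345    ] dia 0.04181972954936273
yaw from clip 0.04838812843583816 0.06933386734808938
plate front [ 0.55319004 -0.3436726   0.006     ] [ 0.5498053  -0.28347038  0.006     ] 0.06029729523456666
```

Request:
send_rows(fingers=[1,1,1,1,1], slide=[[-1,-0.2,-0.5],[-1,-0.2,-0.5],[-0.9,-0.2,-0.5],[-0.3,-0.1,0],[0,0,0]], dr=[[-0.1,0,0],[-0.06,0,0],[0,0,0],[0,0,0],[0,0,0]])

```text
time_s: 5.1
tcp_pos: [0.4908, -0.3055, 0.2347]
ee_rot: [2.138, 2.299, 0.007]
ft_force: [0.5, -0.5, 0.4]
grip_width: 0.0869
```

```bash
cat > p.py <<'E'
from h import *
s=state();M=R.from_rotvec(s['ee_rot']).as_matrix()
print(s['time_s'],s['tcp_pos'].round(4),'yaw',np.arctan2(-M[0,0],M[1,0]).round(4),'toolz',M[:,2].round(4),'F',s['ft_force'].round(1),'T',s['ft_torque'].round(2),'w',round(s['grip_width'],4))
E
python3 p.py
```

```text
5.1 [ 0.4908 -0.3055  0.2347] yaw 0.0725 toolz [ 0.004  0.002 -1.   ] F [ 0.5 -0.5  0.4] T [ 0.03 -0.03 -0.01] w 0.0869
```

Request:
send_rows(fingers=[1,1,1,1,1], slide=[[0,-0.3,-0.7],[0,0,-0.7],[0,0,-0.4],[0,0,0],[0,0,0]], dr=[[0,0.03,-0.13],[0,0,0],[0,0,0],[0,0,0],[0,0,0]])

```text
time_s: 5.6
tcp_pos: [0.501, -0.3116, 0.1656]
ee_rot: [2.144, 2.287, 0.012]
ft_force: [0.7, 0.9, 1.1]
grip_width: 0.0869
```

```bash
python3 p.py; python3 - <<'E'
from h import *
s=state();im=camera('wrist');save(im,'w4.png');c=cam('wrist',s)
# predicted points of handle faces at origin
for p in [(.4915,-.317,.058),(.4915-.048,-.3195,.058)]: print(proj(c,p))
E
```

```text
5.6 [ 0.501  -0.3116  0.1656] yaw 0.0644 toolz [ 0.0101  0.0015 -0.9999] F [0.7 0.9 1.1] T [ 0.02  0.06 -0.05] w 0.0869
[313.99934557 208.27942755]
[314.42165605 123.96276751]
```

View pics/w4.png

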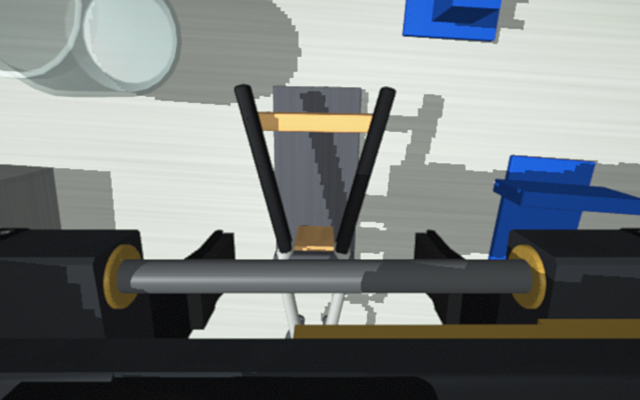

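Handles flank the predicted midline (u 271 and 355 at v 208, midpoint 313 against 314 predicted), and the rear bar is at v 123 as expected. Correcting and descending.

Request:
send_rows(fingers=[1,1,1,1,1], slide=[[-0.25,-0.14,-0.2],[0,0,-0.3],[0,0,-0.3],[0,0,-0.3],[0,0,0]], dr=[[0,0.07,-0.08],[0,0,0],[0,0,0],[0,0,0],[0,0,0]])

```text
time_s: 6.15
tcp_pos: [0.4916, -0.3175, 0.1204]
ee_rot: [2.162, 2.278, 0.003]
ft_force: [-0.2, -0.7, 0.2]
grip_width: 0.0871
```

```bash
python3 p.py
```

```text
6.15 [ 0.4916 -0.3175  0.1204] yaw 0.0523 toolz [ 2.4e-03  3.0e-04 -1.0e+00] F [-0.2 -0.7  0.2] T [ 0.09  0.08 -0.03] w 0.0871
```

Request:
send_rows(fingers=[1,1,1], slide=[[0,0,-0.25],[0,0,-0.2],[0,0,0]], dr=[[0,0.01,0],[0,0,0],[0,0,0]])

```text
time_s: 6.45
tcp_pos: [0.4915, -0.3174, 0.1004]
ee_rot: [-2.162, -2.279, -0.001]
ft_force: [-0.3, -0.4, 0.6]
grip_width: 0.0871
```

```bash
python3 p.py
```

```text
6.45 [ 0.4915 -0.3174  0.1004] yaw 0.0523 toolz [ 3.e-04  5.e-04 -1.e+00] F [-0.3 -0.4  0.6] T [ 0.01  0.   -0.  ] w 0.0871
```

Request:
send_rows(fingers=[0,0,0,0,0], slide=[[0,0,0],[0,0,0],[0,0,0],[0,0,0],[0,0,0]], dr=[[0,0,0],[0,0,0],[0,0,0],[0,0,0],[0,0,0]], grip_force=45)

```text
time_s: 6.95
tcp_pos: [0.4919, -0.3178, 0.1013]
ee_rot: [2.162, 2.278, 0.001]
ft_force: [-0.9, -0.3, -1.2]
grip_width: 0.0548
```

```bash
python3 p.py
```

```text
6.95 [ 0.4919 -0.3178  0.1013] yaw 0.0523 toolz [ 1.4e-03 -1.0e-04 -1.0e+00] F [-0.9 -0.3 -1.2] T [-0.    0.15  0.04] w 0.0548
```

Request:
send_rows(fingers=[0,0,0,0,0], slide=[[0,0,0],[0,0,0],[0,0,0],[0,0,0],[0,0,0]], dr=[[0,0,0],[0,0,0],[0,0,0],[0,0,0],[0,0,0]], grip_force=50)

```text
time_s: 7.45
tcp_pos: [0.4915, -0.3177, 0.1012]
ee_rot: [2.163, 2.278, 0.001]
ft_force: [-0.8, -0.6, -1.5]
grip_width: 0.0339
```

Request:
send_rows(fingers=[0,0,0], slide=[[0,0,0],[0,0,0],[0,0,0]], dr=[[0,0,0],[0,0,0],[0,0,0]])

```text
time_s: 7.75
tcp_pos: [0.4915, -0.3177, 0.1013]
ee_rot: [2.163, 2.278, 0.001]
ft_force: [-0.9, -0.6, -1.3]
grip_width: 0.0334
```

```bash
python3 p.py
```

```text
7.75 [ 0.4915 -0.3177  0.1013] yaw 0.052 toolz [ 8.e-04  2.e-04 -1.e+00] F [-0.9 -0.6 -1.3] T [ 0.05  0.18 -0.01] w 0.0334
```

Request:
send_rows(fingers=[0,0,0,0], slide=[[0,0,0.2],[0,0,0.3],[0,0,0.4],[0,0,0]], dr=[[0,0,0],[0,0,0],[0,0,0],[0,0,0]])

```text
time_s: 8.15
tcp_pos: [0.4914, -0.3175, 0.14]
ee_rot: [2.163, 2.279, 0.001]
ft_force: [0.2, -0.3, -2.5]
grip_width: 0.0337
```

```bash
python3 p.py
```

```text
8.15 [ 0.4914 -0.3175  0.14  ] yaw 0.0522 toolz [ 4.e-04  3.e-04 -1.e+00] F [ 0.2 -0.3 -2.5] T [ 0.02  0.03 -0.05] w 0.0337
```

Request:
send_rows(fingers=[0,0,0,0,0], slide=[[0,0,0.7],[0,0,0.8],[0,0.4,0.4],[0,0.7,0],[0,0.8,0]], dr=[[0,0,0],[0,0,0],[0,0,0],[0,0,0],[0,0,0]])

```text
time_s: 8.65
tcp_pos: [0.4894, -0.2438, 0.2191]
ee_rot: [2.17, 2.269, -0.001]
ft_force: [0.9, 0.9, -2.0]
grip_width: 0.034
```

Request:
send_rows(fingers=[0,0,0,0,0], slide=[[0,0.8,0],[0,0.8,0],[0,0.8,0],[0,0.8,0],[0,0.8,0]], dr=[[0,0,0],[0,0,0],[0,0,0],[0,0,0],[0,0,0]])

```text
time_s: 9.15
tcp_pos: [0.4882, -0.0779, 0.2195]
ee_rot: [2.171, 2.266, 0.001]
ft_force: [1.0, 0.1, -2.5]
grip_width: 0.0336
```

```bash
python3 p.py; python3 - <<'E'
from h import *
c=cam('wrist',dict(tcp_pos=[0.62864845,0.19366818,0.29271521],ee_rot=[-2.19903270,-2.23919856,-1.86093296e-03]))
print('stub from w2',onz(c,408.5+209/3.333,67.5+214/3.333,.093))
import cv2
im=cv2.imread('pics/top0.png')[185:205,215:240]
t=cam('top')
g=cv2.cvtColor(cv2.imread('pics/top0.png'),cv2.COLOR_BGR2GRAY); sub=g[190:203,219:235]; print(sub)
E
```

```text
9.15 [ 0.4882 -0.0779  0.2195] yaw 0.0431 toolz [ 0.0029 -0.002  -1.    ] F [ 1.   0.1 -2.5] T [0.06 0.05 0.09] w 0.0336
stub from w2 [0.57792439 0.31286946 0.093     ]
[[101  88  62  49  57  72  83  87  85  74  57  42  36  39  47  60]
 [ 65  57  50  65  92 112 125 128 125 117  93  66  44  37  38  48]
 [ 40  40  63  98 126 142 150 152 151 143 127 101  70  45  36  39]
 [ 31  44  82 123 144 153 157 157 156 154 147 129 100  63  39  35]
 [ 31  59 103 137 153 157 157 158 158 156 153 142 119  78  45  35]
 [ 33  69 115 143 154 156 156 157 157 156 153 145 125  86  48  35]
 [ 33  72 116 143 154 156 155 157 156 156 153 146 125  87  49  34]
 [ 29  63 107 139 152 156 155 157 157 155 153 143 119  80  45  35]
 [ 25  49  89 125 146 153 156 156 156 153 149 137 110  70  41  33]
 [ 25  36  66 102 131 146 151 152 149 145 137 120  92  59  38  33]
 [ 28  28  42  72 104 123 133 137 132 124 113  95  69  46  35  32]
 [ 31  28  29  45  69  88 102 108 104  96  83  66  48  38  32  31]
 [ 35  32  30  33  42  54  67  74  71  65  56  45  36  32  32  29]]
```

Request:
send_rows(fingers=[0,0,0,0,0], slide=[[-0.1,0.9,0],[-0.1,0.9,0],[0,0.9,0],[0,0.9,0],[0,0.9,0]], dr=[[0,0.02,0.03],[0,0,0.03],[0,0,0],[0,0,0],[0,0,0]])

```text
time_s: 9.65
tcp_pos: [0.4782, 0.1086, 0.2198]
ee_rot: [2.163, 2.276, 0.0]
ft_force: [0.9, 0.2, -2.4]
grip_width: 0.0333
```

Request:
send_rows(fingers=[0,0,0,0,0], slide=[[-0.1,0.9,0],[-0.1,0.9,0],[0,0.9,0],[0,0.9,0],[0,0.8,0]], dr=[[0,0,0],[0,0,0],[0,0,0],[0,0,0],[0,0,0]])

```text
time_s: 10.15
tcp_pos: [0.4681, 0.2922, 0.2197]
ee_rot: [2.163, 2.276, 0.002]
ft_force: [0.7, -1.1, -1.2]
grip_width: 0.0342
```

```bash
python3 p.py
```

```text
10.15 [0.4681 0.2922 0.2197] yaw 0.0508 toolz [ 2.1e-03 -1.0e-04 -1.0e+00] F [ 0.7 -1.1 -1.2] T [-0.01  0.04 -0.04] w 0.0342
```

Request:
send_rows(fingers=[0,0,0], slide=[[0.1,0.25,-0.4],[0,0,-0.35],[0,0,0]], dr=[[0,0.015,0],[0,0,0],[0,0,0]])

```text
time_s: 10.45
tcp_pos: [0.4701, 0.3076, 0.188]
ee_rot: [-2.155, -2.283, -0.001]
ft_force: [-0.6, -0.4, -2.8]
grip_width: 0.0335
```

```bash
python3 p.py; python3 - <<'E'
from h import *
t=camera('top'); s=camera('scene'); w=camera('wrist')
for n,i in zip('tsw',(t,s,w)): save(i,n+'5.png')
ct,cs=cam('top'),cam('scene'); S=[.577,.312,.093]
u=proj(ct,S);v=proj(cs,S);print(u,v)
def crop(im,p,h):
    x,y=np.round(p).astype(int); print(x-h,y-h); return cv2.resize(im[y-h:y+h,x-h:x+h],(400,400),interpolation=cv2.INTER_CUBIC)
save(np.vstack([np.hstack([crop(t,u,25),crop(s,v,25)])]),'h5.png')
E
```

```text
10.45 [0.4701 0.3076 0.188 ] yaw 0.0579 toolz [-0.0011  0.0019 -1.    ] F [-0.6 -0.4 -2.8] T [-0.03  0.1  -0.02] w 0.0335
[226.39612232 195.94456314] [395.34628527 149.52007753]
201 171
370 125
```

View pics/h5.png

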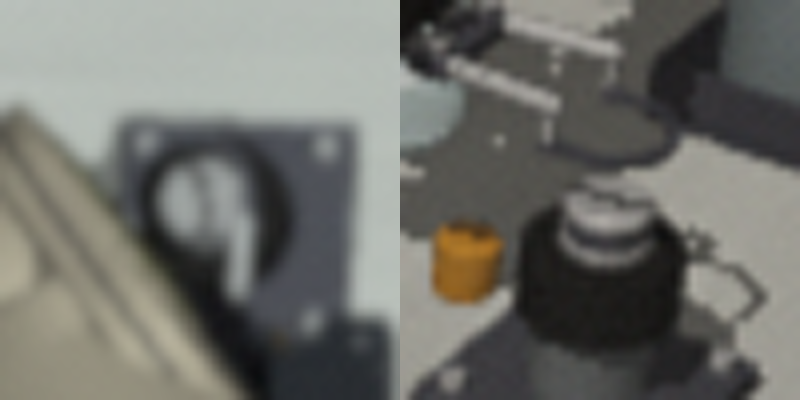

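Scene crop (right): the spread ring is centred at about (612,128) above the stub end at (609,203). The arm partly covers the top view. Measuring the ring relative to the stub.

```bash
python3 - <<'E'
from h import *
s=dict(tcp=np.array([.4701,.3076,.188]),yaw=.0579)
cs,ct=cam('scene'),cam('top')
ring=s['tcp']+[.105*np.cos(s['yaw']),.105*np.sin(s['yaw']),-.0668]; print('ring pred',ring)
print('scene ring',onz(cs,369.5+212/8,124.5+128/8,ring[2]),'stub',onz(cs,369.5+209/8,124.5+203/8,.093))
# top stub via dark/bright blob in top0
g=cv2.cvtColor(cv2.imread('pics/top0.png'),cv2.COLOR_BGR2GRAY).astype(float)
sub=np.clip(g[188:206,217:236]-90,0,60); yy,xx=np.mgrid[188:206,217:236]
m=np.zeros_like(sub); m[2:12,2:15]=1; sub*=m
print('top stub',onz(ct,(xx*sub).sum()/sub.sum(),(yy*sub).sum()/sub.sum(),.093))
S=np.array([.577,.312,.093])
im=cv2.imread('pics/s5.png'); x0,y0,k=372,120,14
big=cv2.resize(im[y0:y0+42,x0:x0+55],None,fx=k,fy=k,interpolation=cv2.INTER_CUBIC)
a=np.linspace(0,2*np.pi,60)
def circ(C,r,col):
    P=np.array([(proj(cs,C+[r*np.cos(t),r*np.sin(t),0])-[x0,y0]+.5)*k for t in a]).astype(int); cv2.polylines(big,[P],True,col,1)
circ(S,.0155,(0,0,255)); circ(S-[0,0,.002],.0175,(0,255,255)); circ(S-[0,0,.0055],.0175,(0,128,255)); circ(ring,.021,(0,255,0)); circ(ring,.0255,(255,0,0))
cv2.imwrite('pics/o5.png',big)
E
```

```text
ring pred [0.57492405 0.3136761  0.1212    ]
scene ring [0.573564   0.31536472 0.1212    ] stub [0.57866814 0.31075242 0.093     ]
top stub [0.57888363 0.3129487  0.093     ]
```

View pics/o5.png

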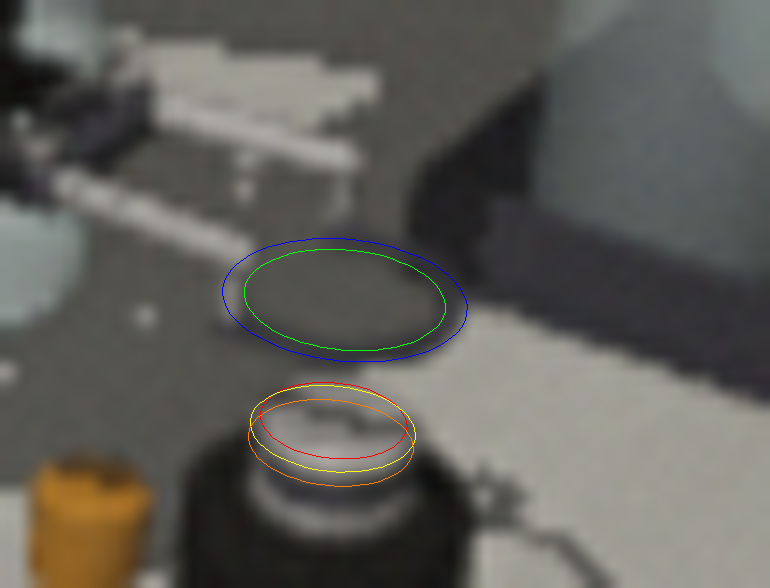

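The overlays agree: predicted ring within about 1 px, stub and groove lines match. I'll shift +3.5 mm in x and −1.5 mm in y, and go down to just above the stub.

Request:
send_rows(fingers=[0,0,0,0], slide=[[0.09,-0.04,0],[0,0,-0.25],[0,0,-0.25],[0,0,0]], dr=[[0.01,-0.01,-0.03],[0,0,0],[0,0,0],[0,0,0]])

```text
time_s: 11.0
tcp_pos: [0.4767, 0.3035, 0.171]
ee_rot: [2.168, 2.273, 0.015]
ft_force: [0.2, -0.3, -2.6]
grip_width: 0.0336
```

```bash
python3 p.py; cat > ov.py <<'E'
from h import *
import sys
s=state();M=R.from_rotvec(s['ee_rot']).as_matrix();x=np.array([M[1,0],-M[0,0],0])
cs=cam('scene');ring=s['tcp_pos']+.105*x-[0,0,.0668]; S=np.array([.578,.3125,.093])
print('ring-stub',(ring-S).round(4))
camera('scene'); im=np.mean([camera('scene') for _ in range(4)],0).astype(np.uint8)[:,:,::-1]
x0,y0,k=375,130,16
crop=np.ascontiguousarray(im[y0:y0+34,x0:x0+48]); big=cv2.resize(crop,None,fx=k,fy=k,interpolation=cv2.INTER_CUBIC)
a=np.linspace(0,2*np.pi,60)
def circ(C,r,col):
    P=np.array([(proj(cs,C+[r*np.cos(t),r*np.sin(t),0])-[x0,y0]+.5)*k for t in a]).astype(int); cv2.polylines(big,[P],True,col,1)
circ(S-[0,0,.002],.0175,(0,255,255)); circ(S-[0,0,.0055],.0175,(0,128,255)); circ(ring,.021,(0,255,0)); circ(ring,.0255,(255,0,0))
cv2.imwrite('pics/'+sys.argv[1],big)
E
python3 ov.py o6.png
```

```text
11.0 [0.4767 0.3035 0.171 ] yaw 0.0475 toolz [ 0.0067  0.0065 -1.    ] F [ 0.2 -0.3 -2.6] T [-0.02  0.08  0.02] w 0.0336
ring-stub [ 0.0035 -0.0041  0.0112]
```

View pics/o6.png

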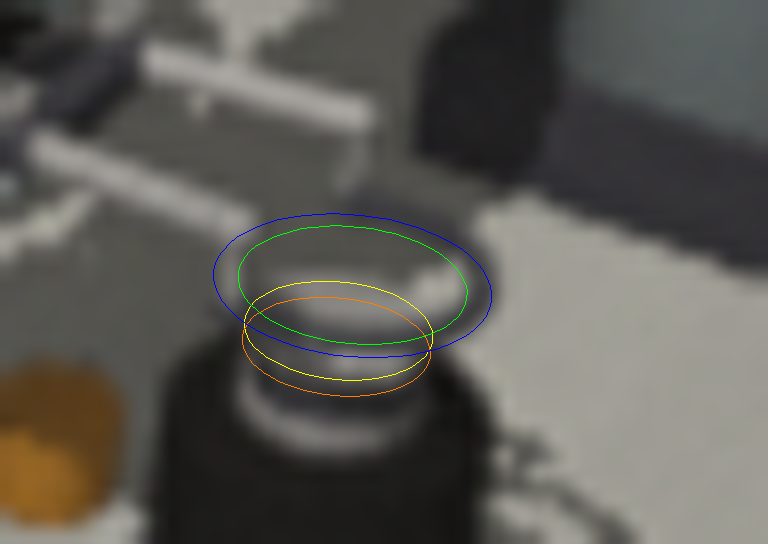

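The ring's right edge (495,285) and the stub land and groove agree with the overlays to within about 0.3 px. The tool sits 3.5/−4 mm off and 0.4° tilted, so I'm correcting that before going down.

Request:
send_rows(fingers=[0,0,0], slide=[[-0.09,0.1,0],[0,0,0],[0,0,0]], dr=[[-0.04,0.045,0],[0,0,0],[0,0,0]])

```text
time_s: 11.55
tcp_pos: [0.4733, 0.3093, 0.1735]
ee_rot: [-2.167, -2.275, -0.005]
ft_force: [-0.9, 0.5, -2.9]
grip_width: 0.0336
```

```bash
python3 p.py; grep -v camera ov.py|sed '/^x0/,$d' | python3 -
```

```text
11.55 [0.4733 0.3093 0.1735] yaw 0.0487 toolz [ 0.002   0.0024 -1.    ] F [-0.9  0.5 -2.9] T [-0.03  0.08  0.02] w 0.0336
ring-stub [0.0002 0.002  0.0137]
```

Request:
send_rows(fingers=[0,0,0], slide=[[0,-0.04,-0.1],[0,0,0],[0,0,0]], dr=[[-0.015,0.015,0],[0,0,0],[0,0,0]])

```text
time_s: 11.85
tcp_pos: [0.4733, 0.3077, 0.1692]
ee_rot: [-2.166, -2.275, 0.0]
ft_force: [0.9, -0.1, -2.3]
grip_width: 0.0341
```

```bash
python3 p.py; python3 ov.py o7.png
```

```text
11.85 [0.4733 0.3077 0.1692] yaw 0.0491 toolz [-3.e-04 -0.e+00 -1.e+00] F [ 0.9 -0.1 -2.3] T [0.01 0.11 0.04] w 0.0341
ring-stub [0.0001 0.0004 0.0094]
```

View pics/o7.png

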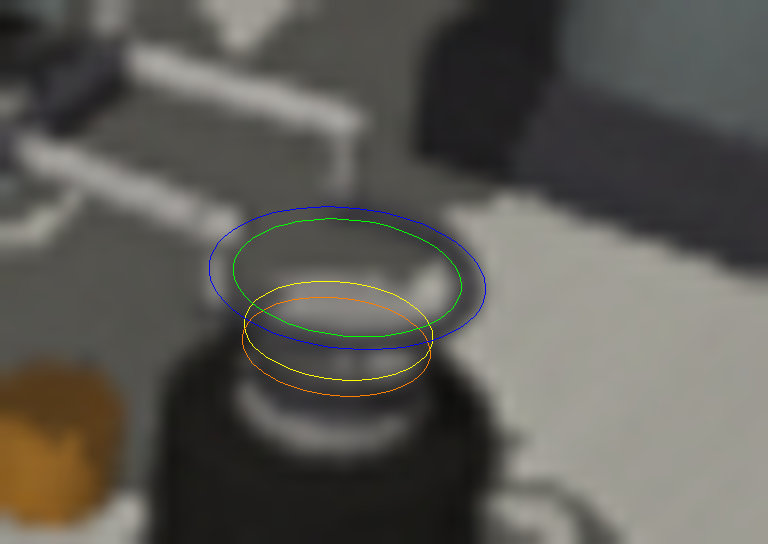

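Ring and stub look concentric to within about 0.5 px in the scene view. Descending in small steps while watching the force.

Request:
send_rows(fingers=[0,0,0], slide=[[0,0,-0.1],[0,0,-0.1],[0,0,0]], dr=[[0,0,0],[0,0,0],[0,0,0]])

```text
time_s: 12.4
tcp_pos: [0.4733, 0.3078, 0.1607]
ee_rot: [-2.166, -2.275, -0.0]
ft_force: [-0.8, -0.6, -3.8]
grip_width: 0.0337
```

```bash
sed '/^camera/,$d' ov.py >r.py; python3 p.py;python3 r.py
```

```text
12.4 [0.4733 0.3078 0.1607] yaw 0.049 toolz [-1.e-04  2.e-04 -1.e+00] F [-0.8 -0.6 -3.8] T [-0.04  0.08  0.01] w 0.0337
ring-stub [0.0002 0.0004 0.0009]
```

Request:
send_rows(fingers=[0,0,0], slide=[[0,0,-0.1],[0,0,-0.05],[0,0,0]], dr=[[0,0,0],[0,0,0],[0,0,0]])

```text
time_s: 12.7
tcp_pos: [0.4732, 0.3077, 0.1539]
ee_rot: [-2.166, -2.275, 0.001]
ft_force: [-0.4, 0.5, -2.7]
grip_width: 0.0341
```

```bash
python3 p.py;python3 r.py
```

```text
12.7 [0.4732 0.3077 0.1539] yaw 0.049 toolz [-4.e-04 -1.e-04 -1.e+00] F [-0.4  0.5 -2.7] T [-0.02  0.12  0.03] w 0.0341
ring-stub [ 0.0001  0.0003 -0.0059]
```

Request:
send_rows(fingers=[0,0,0], slide=[[0,0,-0.08],[0,0,0],[0,0,0]], dr=[[0,0,0],[0,0,0],[0,0,0]])

```text
time_s: 13.0
tcp_pos: [0.4732, 0.3077, 0.1504]
ee_rot: [-2.166, -2.275, 0.001]
ft_force: [-0.0, -0.2, -2.2]
grip_width: 0.0338
```

```bash
python3 p.py; python3 ov.py o8.png; python3 - <<'E'
from h import *
F=[]
for i in range(12): camera('scene'); F.append(np.r_[state()['ft_force'],state()['ft_torque'],state()['grip_width']])
print(np.mean(F,0).round(3))
t=camera('top');save(t,'t8.png')
a=cv2.imread('pics/o8.png'); b=cv2.resize(t[171:221,201:251,::-1],(544,544),interpolation=cv2.INTER_CUBIC)
o=np.hstack([a,b]); cv2.imwrite('pics/o8b.png',cv2.resize(o,None,fx=.6,fy=.6,interpolation=cv2.INTER_AREA))
E
```

```text
13.0 [0.4732 0.3077 0.1504] yaw 0.0491 toolz [-5.e-04 -1.e-04 -1.e+00] F [-0.  -0.2 -2.2] T [0.01 0.08 0.03] w 0.0338
ring-stub [ 0.0001  0.0004 -0.0094]
[-0.159 -0.037 -2.474  0.041  0.05  -0.005  0.034]
```

View pics/o8b.png

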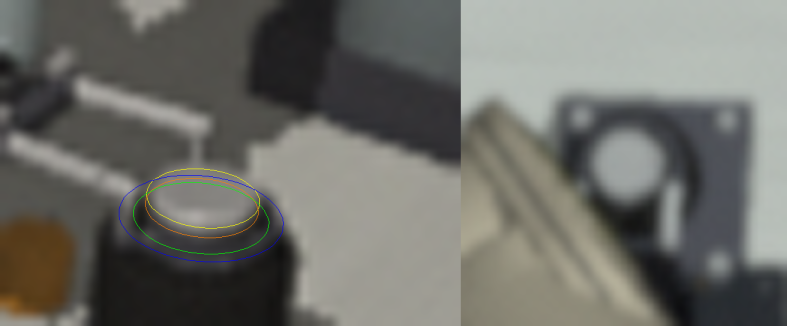

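Last view: the ring lies round the stub at groove height in the scene crop, and the stub end is free inside it in the top crop. Mean force is −2.47 N vertical, the same as when hanging free, with lateral force under 0.2 N. That means no contact, so I'm handing in.

```bash
python3 -c "
from bench import workorder; print(workorder.hand_in())"; python3 p.py
```

```text
the job is handed in; nothing more can be done
None
the job is handed in; nothing more can be done
```

The pliers are squeezed to their stop and hold the spread clip around the empty groove, at its height. I handed the job in there, with about 13.9 s on the clock.

- **Which axle:** the wrist view showed the left unit, beside the brass bush, with an empty groove. The other unit already has a clip with lugs.
- **Clip position:** by the arm pose, the clip centre is about 0.4 mm off the stub's axis and 9.4 mm below its end (target 10 mm, with about ±3 mm of room in the groove). The tool is level to 0.001 rad.
- **No contact:** the mean force was about −2.5 N vertical, the same as the pliers hanging free, and under 0.2 N sideways. No step of the descent showed a contact force.
- **Squeeze:** the fingers settled at 33.4 to 34 mm under 50 N and stayed there. The nominal handle width when squeezed is 36 mm, and I don't know why it reads 2 mm less; the stable reading fits the handles being at their stop.
- **What the checks don't settle:**
  - The stub position from the three cameras agreed only to about 2 mm.
  - In the last top view the dark clip could not be told from the black roller. The centring therefore rests on the scene overlay and the free forces.
  - The clip sat up to about 1 mm lower in the early scene image than predicted, which is still inside the groove.

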